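# Slide the clip tray past the rail's spring catch

## Robot

A 6-joint arm with a two-finger parallel gripper is mounted at the origin on the work surface. World frame = base frame: x ahead of the robot, y to its left, z up, the work surface at z = 0. Lengths are in m, angles in rad, forces in N, time in s.
With the tool pointing down it reaches from about 0.25 to 0.775 m from the base axis. Payload 4 kg.
Tool frame: the origin (TCP) lies at the very end of the fingers, on their centre line; the grasp point (between the pads) lies hold_point_z behind it (hold_point_z is the distance from the TCP to the grasp point, in m); z points along the fingers, y is the direction in which the jaws open and shut (so a half turn about z gives the same grasp; the last joint's range is limited). The gripper opens to 94 mm and grips with 3 to 60 N. Pads are 16 mm wide; open, the fingers measure 119 mm over their backs; the gripper's body (75 mm by 177 mm) begins 78 mm behind the grasp point.
Start: joints at [-1.226, 0.087, 1.371, -0, 1.684, -0.103], TCP at [0.238, -0.496, 0.206] pointing down, gripper open.
Joint ranges: [-3.1, 3.1], [-0.76, 2.03], [0.27, 2.55], [-1.08, 4.22], [0.17, 2.65], [-2.57, 2.57]. Speed limits (rad/s): [2.79, 2.79, 3.14, 3.14, 3.14, 3.14].

## Interface

Orientations are given as [roll, pitch, yaw] about the fixed x, y, z axes, in that order (R = Rz(yaw) Ry(pitch) Rx(roll)).
In Python, from bench import * gives the robot as it stands.
- The arm moves only by the tool step_arm, never from a script. Its argument "increments" is text: rows parted by semicolons, each of 6 numbers parted by spaces: the shift along the tool's x, y, z in cm, then the turn, a rotation vector about the tool's x, y, z in rad. A call has 1 to 5 rows; each row shifts and turns the commanded pose from where the row before left it, along the tool's axes as they then stand; what a row does not reach is not made up. A row lasts 1/10 s, in which the tool goes at most 50 mm and 8.59 degrees, less where a joint would pass 70% of its speed; a pose out of reach is approached as far as the arm can. A call is refused whole if a number of a shift passes 5 or a number of a turn 0.15, either way. A call with a gripper value outside its range is refused whole. "claw" is the gripper's target within -1 to 1 (shut at 1, half-way at 0, fully open at -1), set as the call begins (left out, the last holds). The fingers move at their own pace and stop on an object; the grip force is fixed at half the most. Time passes only in rows, so rows that do not move let the fingers close. It gives the time, the measured TCP pose, the force and the opening at its end, in the units of the state.
- get_obs(): the state, without advancing time (a new reading comes with each control period).
- snapshot(name): name is "scene" or "side" or "wrist"; returns the picture (420x560x3 uint8, red, green, blue); there is no depth.
- calibration(name): a dict with "camera_matrix" (3x3 intrinsics, pixels), "k1" (the pictures are not rectified: a ray, as slopes to the right and down, at radius r is drawn at 1 + k1 r^2 times it, then the intrinsics apply), "eye" and "orientation" of the camera in the world; the wrist camera has in their place "tool_from_camera" (4x4, takes a point from camera to tool coordinates, whose origin is the TCP and whose axes are the flange's). Camera axes: x right, y up, looking along -z (the intrinsics and any distortion apply to the point x, -y, -z); pixel columns grow to the right and rows downward; lengths in m; the calibration is good to about 2 mm. A picture is of the moment at which its call begins: read the wrist's pose just before it. calibration takes no time and is no camera call.
- close_job(): hands the job in, once; it reports no verdict.
The state is a dict: "time": time; "joint_positions": joint angles; "qvel": joint speeds; "joint_torque": joint torques, N m; "tool_pos": TCP position; "ee_rot": TCP orientation; "wrist_force": force on the tool from outside, world axes, zero at the start; "wrist_torque": the same for the moment, N m; "width": finger opening in m.
Only numpy, scipy, OpenCV 4.12 (cv2) and the standard library are available. Lean on these libraries where they do the work, as an engineer would, in place of code of your own. Each camera call takes 0.05 s, during which the arm holds its last target. There are 200 camera calls.

## Task

The wooden clip tray runs in the aluminium rail on the desk, but two teeth on the rail's spring-loaded bar stand in its way. With a fingertip press the bar down behind the tray and, keeping it down, push the tray past the teeth until it is fully home against the end stop, then let go so that the catch springs up behind it. Only press and push: do not lift or tip the tray, and leave the other things on the desk where they are.

Things in the scene. Friction and masses are not known exactly. Their poses are not given: they have to be found in the camera images.
- rail: Aluminium rail fixed to the desk, 300 mm long (x), 122 wide (y). Origin on the desk under its centre; x points along it the way the tray must go, z up; positions below are in this frame. Two runner strips (top z = 22 mm, |y| 35 to 61) with guides on their outer edges (|y| 55 to 61, top z = 32) flank an open trough 70 mm wide that holds the spring bar and is closed at x = -144 mm by a wall up to z = 22.
- stop_face (a point): Foot of the end stop on the rail: a wall across the rail, its face at rail x = 137 mm, top at z = 42 mm. This point is on the face, mid-width, at runner height (z = 22 mm).
- catch (a joint): Spring catch: flat steel bar in the trough, rail x = -144 to 52 mm, 66 mm wide, which sinks straight down as a whole wherever it is pressed. Value: how far it is pressed, 0 (up) to 0.010 m (bottom). Its top is at z = 20 mm when up, 10 mm at the bottom. About 3 N starts it, 8 N bottoms it; it springs up when let go.
- teeth (a point): Midway between the bar's two teeth, on the bar's top (moves with the bar). The teeth, at rail x = 40 to 50 mm, |y| 25 to 33, stand 8 mm above the bar (z = 28 mm when up) and block the tray; pressed more than 6 mm (8 to 9 is comfortable) they pass under it. Between them a lane 50 mm wide is free, so a fingertip can follow the tray while staying on the bar.
- tray_mid (a point): Centre (half-way up) of the loose open wooden tray with small black clips in it: 80 mm along the rail, 106 across, 30 tall, 0.2 to 0.4 kg. It lies on the runners (underside z = 22 mm), 2 mm of play to each guide, axes as the rail's. Centre at the start: rail x = -36 to -6 mm, the bar bare behind it. Fully home: centre at x = 97 mm, rear face at x = 57, 7 mm clear of the teeth.
- highlighter: Yellow highlighter lying on the desk just beside the rail, 130 mm long, 19 mm thick; origin under its middle, x along it. Leave alone.
- sharpener: Round red pencil sharpener with twist cap, 36 mm across, 54 mm tall, standing beside the rail; origin under its centre. Leave alone.
- paperweight: Domed glass paperweight, 70 mm across, 45 mm tall, standing beside the rail; origin under its centre. Leave alone.
- eraser: White eraser 45 x 22 x 13 mm lying beside the rail; origin under its centre. Leave alone.
- pencil_cup: Aluminium pencil cup with pencils, 76 mm across, 165 mm tall with pencils, in the back row; origin under its centre. Leave alone.
- pen_block: Wooden block 60 x 120 x 55 mm with pens standing in it (145 mm tall in all), in the back row; origin under its centre. Leave alone.
- stapler: Stapler 130 x 36 x 45 mm in the back row; origin under its centre. Leave alone.

How it is judged:
By the outcome, as a careful person would: the job done as asked, in the order asked, and still so for the second after the job is handed in, with the robot touching nothing.
It also fails if it takes over 40 s, if anything falls off the work surface, if the arm or the gripper's body presses on something with over 40 N, if the wrist force passes 120 N, or if a joint passes its speed limit or range.

## Working session

There is one attempt and no reset: what is moved stays moved. The work goes in short steps, Python scripts to look and compute and a tool call to move; the robot and the scene stay as the last step left them, time stands still between calls to the robot, and variables do not carry over. Pictures are saved under pics/ and viewed, about 8 in all and at most 12, crops included, and the job is handed in when it is done.

Besides the shell and the picture viewer there is one more tool, called by a JSON object that holds its "fn" and its "kwargs", one argument or row to a line. step_arm: Moves the arm, as the interface text tells. Its arguments: {"type":"object","properties":{"increments":{"type":"string"},"claw":{"type":"number"}},"required":["increments"]}

```bash
mkdir -p pics; python3 - <<'E'
from bench import *
import cv2
o=get_obs();print(o['tool_pos'],o['ee_rot'],o['wrist_force'],o['width'],o['time'])
for n in ("scene","side"):
    cv2.imwrite(f"pics/{n}0.png",cv2.cvtColor(snapshot(n),cv2.COLOR_RGB2BGR));print(calibration(n))
print(calibration("wrist"))
E
```

```text
[ 0.23793891 -0.49527463  0.20430368] [-3.13942165e+00 -2.10665516e-04  4.47813298e-01] [ 0.44105724 -0.28747386  0.62330227] 0.09408554454770325 0.0
{'camera_matrix': array([[397.83474172,   0.        , 277.79508805],
       [  0.        , 397.83474172, 215.32745177],
       [  0.        ,   0.        ,   1.        ]]), 'k1': -0.11889786218025722, 'eye': array([1.07815031, 0.04059735, 0.7201929 ]), 'orientation': array([0.66317624, 0.00517652, 1.64033481])}
{'camera_matrix': array([[417.35467803,   0.        , 286.27907191],
       [  0.        , 417.35467803, 208.31182682],
       [  0.        ,   0.        ,   1.        ]]), 'k1': -0.011939806726651516, 'eye': array([ 0.47630071, -0.86417192,  0.65367565]), 'orientation': array([ 0.97632028, -0.02147516, -0.13115304])}
{'camera_matrix': array([[289.42403392,   0.        , 283.31982253],
       [  0.        , 289.42403392, 206.51431732],
       [  0.        ,   0.        ,   1.        ]]), 'k1': -0.06333422874660252, 'tool_from_camera': array([[ 1.31540850e-04,  9.64631316e-01,  2.63602744e-01,
         7.62937869e-02],
       [ 9.99999969e-01, -1.82253180e-04,  1.67927992e-04,
         9.64898558e-04],
       [ 2.10031039e-04,  2.63602714e-01, -9.64631310e-01,
        -1.79838518e-01],
       [ 0.00000000e+00,  0.00000000e+00,  0.00000000e+00,
         1.00000000e+00]])}
```

View pics/scene0.png

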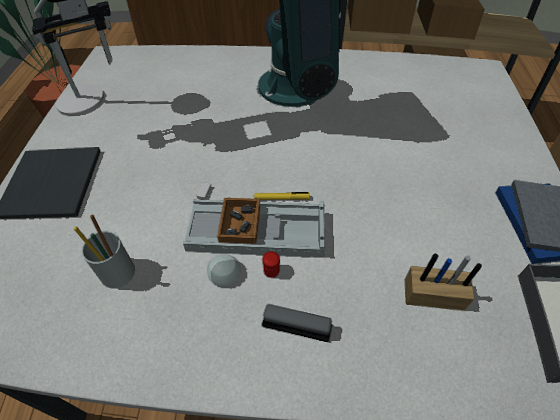

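View pics/side0.png

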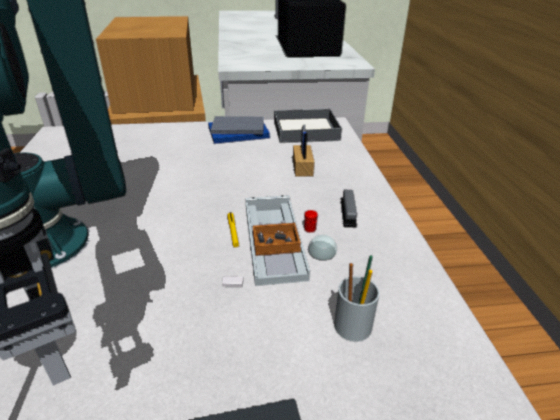

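```bash
python3 - <<'E'
import cv2
a=cv2.imread("pics/scene0.png")[180:290,170:350];a=cv2.resize(a,None,fx=4.4,fy=4.4,interpolation=cv2.INTER_CUBIC)
cv2.imwrite("pics/c1.png",a)
a=cv2.imread("pics/side0.png")[180:300,210:350];a=cv2.resize(a,None,fx=5,fy=5,interpolation=cv2.INTER_CUBIC)
cv2.imwrite("pics/c2.png",a)
E
```

```text
(no output)
```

View pics/c1.png

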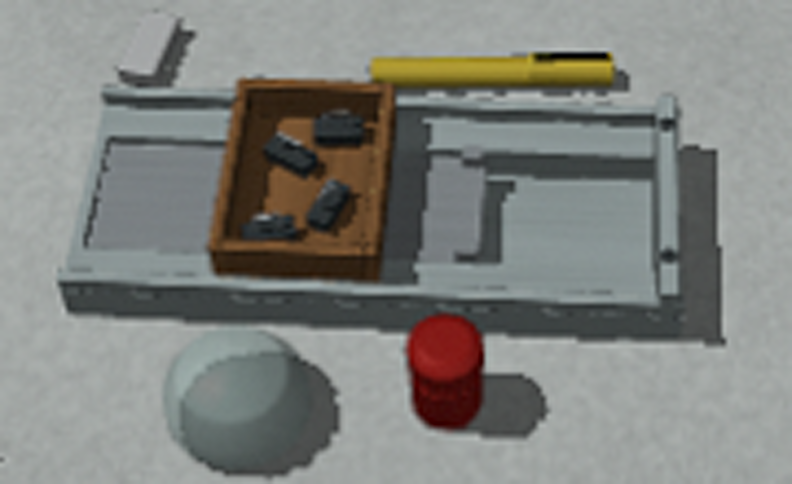

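View pics/c2.png

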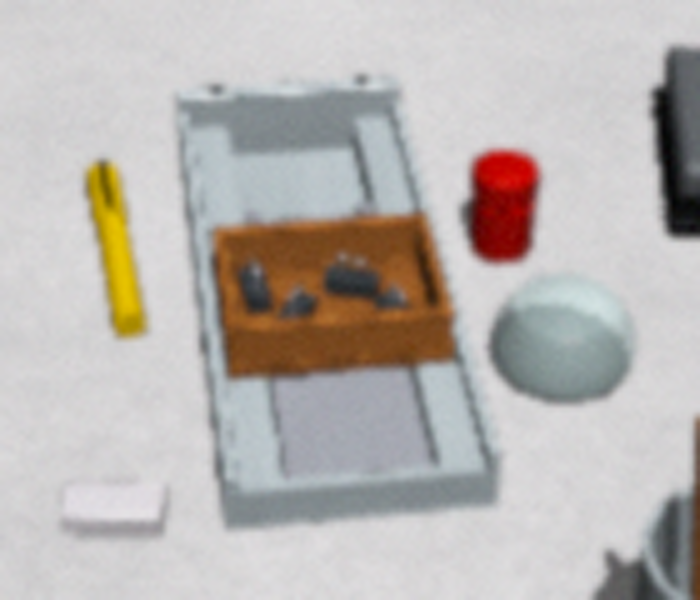

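```bash
cat > h.py <<'E'
import numpy as np
from scipy.spatial.transform import Rotation as R
from scipy.optimize import least_squares
def project(c,P,T=None):
    P=np.atleast_2d(P)
    if T is None: p=(P-c['eye'])@R.from_euler('xyz',c['orientation']).as_matrix()
    else:
        M=np.linalg.inv(T@c['tool_from_camera']); p=P@M[:3,:3].T+M[:3,3]
    s=np.c_[p[:,0],-p[:,1]]/-p[:,2:]
    s=s*(1+c['k1']*(s**2).sum(1,keepdims=True)); K=c['camera_matrix']
    return s*[K[0,0],K[1,1]]+K[:2,2]
def toolT(o):
    T=np.eye(4);T[:3,:3]=R.from_euler('xyz',o['ee_rot']).as_matrix();T[:3,3]=o['tool_pos'];return T
def rail2w(q,P):
    P=np.atleast_2d(P).astype(float)/1000;c,s=np.cos(q[2]),np.sin(q[2])
    return P@np.array([[c,-s,0],[s,c,0],[0,0,1]]).T+[q[0],q[1],0]
E
cat > fit.py <<'E'
from bench import *
from h import *
S=[((70,312),(-150,-61,0)),((105,88),(-150,61,32)),((677,98),(150,61,42)),((660,300),(150,-61,32))]
St=[((238,80),(-40,53,52)),((392,84),(40,53,52)),((212,250),(-40,-53,52)),((380,255),(40,-53,52))]
D=[((228,527),(-150,61,0)),((497,502),(-150,-61,0)),((180,95),(150,61,42)),((400,85),(150,-61,42))]
Dt=[((228,322),(-40,53,52)),((450,312),(-40,-53,52)),((215,230),(40,53,52)),((430,215),(40,-53,52)),((230,375),(-40,53,22)),((455,357),(-40,-53,22))]
cs,cd=calibration("scene"),calibration("side")
def res(q):
    r=[]
    for L,c,f,o,t in((S,cs,4.4,(170,180),0),(St,cs,4.4,(170,180),1),(D,cd,5,(210,180),0),(Dt,cd,5,(210,180),1)):
        u=np.array([a for a,b in L])/f+o; P=np.array([b for a,b in L],float)
        P[:,0]+=t*q[3]
        r.append(project(c,rail2w(q,P))-u)
    return np.vstack(r)
f=least_squares(lambda q:res(q).ravel(),[.5,0,1.57,-20],x_scale=[.01,.01,.1,10],loss='soft_l1')
q=f.x;print(q);print(res(q).round(1).tolist());np.save('q.npy',q)
for x in(-85,-75,57):print(x,rail2w(q,[x,0,22]))
E
python3 fit.py
```

```text
[  0.56796227  -0.04903078   1.58457317 -32.63848228]
[[-2.2, 1.2], [-2.3, -0.6], [0.1, -0.5], [4.4, 2.1], [-0.5, -0.5], [0.5, -0.0], [-1.8, 0.1], [-1.2, 0.7], [-0.5, 0.1], [0.3, 0.3], [-0.4, -2.7], [-0.2, -3.3], [-0.3, 0.2], [1.1, -1.3], [-0.5, -2.1], [-0.5, -2.0], [-0.5, -0.3], [-0.4, -0.2]]
-85 [[ 0.56913327 -0.13402271  0.022     ]]
-75 [[ 0.5689955  -0.12402366  0.022     ]]
57 [[0.56717702 0.00796381 0.022     ]]
```

```bash
cat > plan.py <<'E'
import sys
from bench import *
from h import *
def plan(goal,yaw,n):
    o=get_obs();T=toolT(o);p=T[:3,3];Rt=T[:3,:3]
    G=R.from_euler('xyz',[np.pi,0,yaw]).as_matrix()
    w=R.from_matrix(Rt.T@G).as_rotvec()/n;d=(np.array(goal)-p)/n
    print(o['time'],p.round(4),o['ee_rot'].round(4),o['wrist_force'].round(2),o['width'])
    for k in range(n):
        print(' '.join(f'{v:.2f}' for v in 100*Rt.T@d),' '.join(f'{v:.4f}' for v in w));Rt=Rt@R.from_rotvec(w).as_matrix()
if __name__=="__main__":
    a=list(map(float,sys.argv[1:]));plan(a[:3],a[3],int(a[4]))
E
python3 plan.py 0.570 -0.150 0.19 1.5846 12
```

```text
0.1 [ 0.238  -0.4953  0.2044] [-3.1396e+00 -2.0000e-04  4.4780e-01] [ 0.28 -0.14  0.23] 0.09415965462458714
3.74 -1.40 0.12 -0.0001 -0.0001 -0.0947
3.86 -1.04 0.12 -0.0001 -0.0001 -0.0947
3.94 -0.67 0.12 -0.0001 -0.0001 -0.0947
3.98 -0.29 0.12 -0.0001 -0.0001 -0.0947
3.99 0.09 0.12 -0.0001 -0.0001 -0.0947
3.97 0.46 0.12 -0.0001 -0.0001 -0.0947
3.90 0.84 0.12 -0.0001 -0.0001 -0.0947
3.81 1.20 0.12 -0.0001 -0.0001 -0.0947
3.68 1.56 0.12 -0.0001 -0.0001 -0.0947
3.51 1.90 0.12 -0.0001 -0.0001 -0.0947
3.32 2.22 0.12 -0.0001 -0.0001 -0.0947
3.09 2.53 0.12 -0.0001 -0.0001 -0.0947
```

{"fn": "step_arm", "kwargs": {
  "increments": "3.74 -1.4 0.1 0 0 -0.095; 3.86 -1.04 0.1 0 0 -0.095; 3.94 -0.67 0.1 0 0 -0.095; 3.98 -0.3 0.1 0 0 -0.095; 4 0.1 0.1 0 0 -0.095",
  "claw": 1
}}

```text
time: 0.6
tool_pos: [0.3772, -0.3502, 0.1999]
ee_rot: [-3.141, -0.0, 0.926]
wrist_force: [-0.2, -0.4, -0.1]
width: 0.0573
```

{"fn": "step_arm", "kwargs": {
  "increments": "3.97 0.46 0.1 0 0 -0.095; 3.9 0.84 0.1 0 0 -0.095; 3.8 1.2 0.1 0 0 -0.095; 3.7 1.56 0.1 0 0 -0.095; 3.5 1.9 0.1 0 0 -0.095"
}}

```text
time: 1.1
tool_pos: [0.5153, -0.2059, 0.1949]
ee_rot: [-3.141, -0.0, 1.402]
wrist_force: [0.4, 0.2, 0.3]
width: 0.0173
```

{"fn": "step_arm", "kwargs": {
  "increments": "3.3 2.2 0.1 0 0 -0.095; 3.1 2.5 0.1 0 0 -0.095; 0 0 0 0 0 0; 0 0 0 0 0 0"
}}

```text
time: 1.5
tool_pos: [0.5692, -0.1491, 0.1925]
ee_rot: [-3.14, -0.0, 1.589]
wrist_force: [-0.4, 0.1, -0.6]
width: 0.0004
```

```bash
python3 - <<'E'
from bench import *
from h import *
import cv2,pickle
o=get_obs();im=snapshot("wrist");pickle.dump(o,open('o1.pkl','wb'))
print(o['tool_pos'],o['ee_rot'],o['wrist_force'],o['width'],o['time'],o['joint_positions'])
im=cv2.cvtColor(im,cv2.COLOR_RGB2BGR);cv2.imwrite("pics/w1raw.png",im)
cv2.imwrite("pics/w1.png",cv2.resize(im,(800,600),interpolation=cv2.INTER_CUBIC))
E
```

```text
[ 0.56921964 -0.14913637  0.19251434] [-3.13955882e+00 -1.11451270e-05  1.58883794e+00] [-0.44068036  0.09935237 -0.59415757] 0.00036398947393273887 1.5 [-3.52144303e-01  1.77208081e-01  1.29579548e+00 -7.29047808e-04
  1.67048916e+00 -3.70257801e-01]
```

View pics/w1.png

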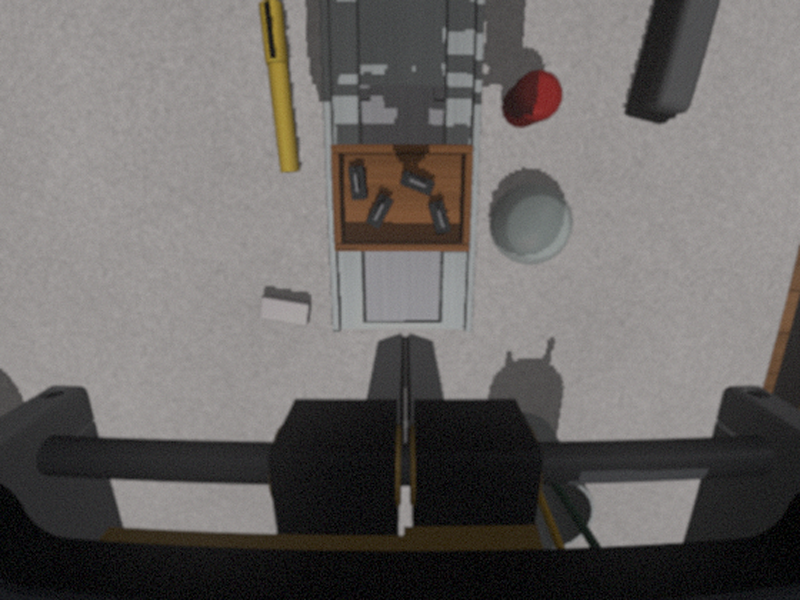

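```bash
cat > fit2.py <<'E'
from bench import *
from h import *
import pickle
o=pickle.load(open('o1.pkl','rb'));T=toolT(o);c=calibration("wrist")
L=[((363,322),(-144,35,22),0),((441,322),(-144,-35,22),0),((333,330),(-150,61,32),0),((472,330),(-150,-61,32),0),
((336,249),(-40,53,52),1),((470,248),(-40,-53,52),1),((333,146),(40,53,52),1),((472,146),(40,-53,52),1)]
u=np.array([l[0] for l in L])/(800/560);P0=np.array([l[1] for l in L],float);t=np.array([l[2] for l in L])
def res(q):
    P=P0.copy();P[:,0]+=t*q[3];return project(c,rail2w(q,P),T)-u
f=least_squares(lambda q:res(q).ravel(),[.568,-.049,1.585,-30],x_scale=[.01,.01,.1,10],loss='soft_l1')
q=f.x;print(q,res(q).round(1).tolist());np.save('qw.npy',q)
for x in(-144,-40+q[3],57,137):print(x,rail2w(q,[x,0,22]))
E
python3 fit2.py
```

```text
[  0.56572721  -0.04929354   1.58489535 -36.53105196] [[0.3, -0.9], [0.4, -0.6], [-0.1, 0.5], [0.0, 1.0], [-0.9, 1.6], [0.1, 2.7], [-1.5, -1.4], [1.8, -1.0]]
-144 [[ 0.5677574  -0.19327923  0.022     ]]
-76.53105196448695 [[ 0.56680619 -0.12581698  0.022     ]]
57 [[0.56492359 0.0077008  0.022     ]]
137 [[0.56379571 0.08769285 0.022     ]]
```

{"fn": "step_arm", "kwargs": {
  "increments": "-0.4 -0.1 4 0 0 0.002; -0.4 -0.1 4 0 0 0.002; 0 0 4 0 0 0; 0 0 3 0 0 0; 0 0 0 0 0 0"
}}

```text
time: 2.05
tool_pos: [0.5625, -0.1578, 0.0379]
ee_rot: [-3.131, -0.004, 1.581]
wrist_force: [-0.9, -0.6, -0.4]
width: 0.0007
```

{"fn": "step_arm", "kwargs": {
  "increments": "0 0 0.5 0 0 0; 0 0 0.5 0 0 0; 0 0 0.5 0 0 0; 0 0 0.3 0 0 0; 0 0 0 0 0 0"
}}

```text
time: 2.55
tool_pos: [0.5676, -0.1578, 0.0257]
ee_rot: [3.141, 0.0, 1.584]
wrist_force: [-0.5, 0.2, 0.2]
width: 0.0005
```

```bash
python3 - <<'E'
from bench import *
import cv2
a=cv2.cvtColor(snapshot("side"),cv2.COLOR_RGB2BGR)[160:310,200:370]
b=cv2.cvtColor(snapshot("scene"),cv2.COLOR_RGB2BGR)[150:300,170:340]
f=lambda i:cv2.resize(i,(400,353),interpolation=cv2.INTER_CUBIC)
cv2.imwrite("pics/m1.png",cv2.hconcat([f(a),f(b)]));o=get_obs();print(o['tool_pos'],o['wrist_force'])
E
```

```text
[ 0.56772396 -0.15783407  0.02588256] [ 0.09858151 -0.02345196 -0.8639653 ]
```

View pics/m1.png

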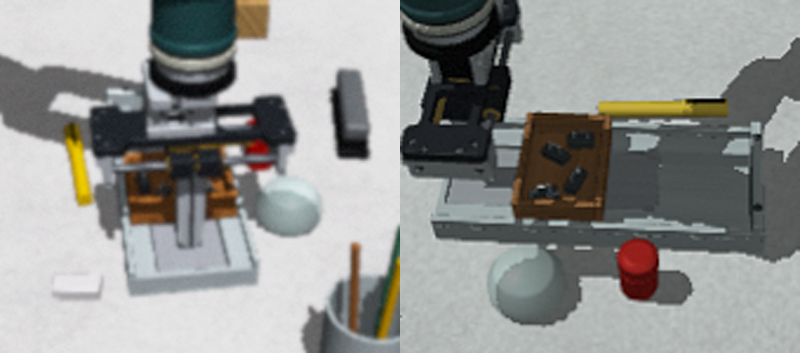

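{"fn": "step_arm", "kwargs": {
  "increments": "0 0 0.3 0 0 0; 0 0 0.3 0 0 0; 0 0 0.2 0 0 0; 0 0 0 0 0 0"
}}

```text
time: 3.05
tool_pos: [0.5678, -0.1579, 0.0179]
ee_rot: [3.141, 0.0, 1.584]
wrist_force: [-0.6, 0.6, 3.3]
width: 0.0006
```

{"fn": "step_arm", "kwargs": {
  "increments": "0 0 0.2 0 0 0; 0 0 0.2 0 0 0; 0 0 0 0 0 0; 0 0 0 0 0 0"
}}

```text
time: 3.45
tool_pos: [0.5678, -0.1579, 0.014]
ee_rot: [3.141, 0.0, 1.584]
wrist_force: [-0.4, 1.1, 5.3]
width: 0.0005
```

{"fn": "step_arm", "kwargs": {
  "increments": "0 0 0.15 0 0 0; 0 0 0.13 0 0 0; 0 0 0 0 0 0; 0 0 0 0 0 0"
}}

```text
time: 3.85
tool_pos: [0.5678, -0.1579, 0.0114]
ee_rot: [3.141, 0.0, 1.584]
wrist_force: [-0.9, 1.2, 6.6]
width: 0.0003
```

{"fn": "step_arm", "kwargs": {
  "increments": "0.5 0 0 0 0 0; 0.5 0 0 0 0 0; 0.5 0 0 0 0 0; 0.4 0 0 0 0 0; 0 0 0 0 0 0"
}}

```text
time: 4.35
tool_pos: [0.5687, -0.1409, 0.0122]
ee_rot: [3.138, 0.005, 1.584]
wrist_force: [0.4, -3.7, 5.6]
width: 0.0005
```

{"fn": "step_arm", "kwargs": {
  "increments": "0.4 -0.05 0.03 0 0 0; 0.4 -0.05 0 0 0 0; 0.4 0 0 0 0 0; 0.4 0 0 0 0 0; 0.4 0 0 0 0 0"
}}

```text
time: 4.85
tool_pos: [0.5677, -0.1224, 0.0121]
ee_rot: [3.137, 0.007, 1.583]
wrist_force: [-0.2, -7.4, 6.2]
width: 0.0009
```

{"fn": "step_arm", "kwargs": {
  "increments": "0.4 0 0 0 0 0; 0.4 0 0 0 0 0; 0.4 0 0 0 0 0; 0.4 0 0 0 0 0; 0.4 0 0 0 0 0"
}}

```text
time: 5.35
tool_pos: [0.5674, -0.1024, 0.0121]
ee_rot: [3.137, 0.007, 1.583]
wrist_force: [0.4, -6.4, 6.8]
width: 0.0004
```

{"fn": "step_arm", "kwargs": {
  "increments": "0 0 0.06 0 0 0; 0.3 0 0 0 0 0; 0.4 0 0 0 0 0; 0.4 0 0 0 0 0; 0.4 0 0 0 0 0"
}}

```text
time: 5.85
tool_pos: [0.5674, -0.0875, 0.0117]
ee_rot: [3.137, 0.007, 1.583]
wrist_force: [0.3, -7.1, 6.6]
width: 0.0005
```

{"fn": "step_arm", "kwargs": {
  "increments": "0.4 0 0 0 0 0; 0.4 0 0 0 0 0; 0.4 0 0 0 0 0; 0.4 0 0 0 0 0; 0.4 0 0 0 0 0"
}}

```text
time: 6.35
tool_pos: [0.5671, -0.0675, 0.0116]
ee_rot: [3.137, 0.007, 1.583]
wrist_force: [-1.2, -7.0, 7.2]
width: 0.0005
```

{"fn": "step_arm", "kwargs": {
  "increments": "0.4 0 0 0 0 0; 0.4 0 0 0 0 0; 0.4 0 0 0 0 0; 0.4 0 0 0 0 0; 0.4 0 0 0 0 0"
}}

```text
time: 6.85
tool_pos: [0.5669, -0.0475, 0.0116]
ee_rot: [3.137, 0.007, 1.583]
wrist_force: [0.9, -7.1, 6.4]
width: 0.0005
```

{"fn": "step_arm", "kwargs": {
  "increments": "0.4 -0.03 0 0 0 0; 0.4 -0.03 0 0 0 0; 0.4 -0.03 0 0 0 0; 0.4 0 0 0 0 0; 0.4 0 0 0 0 0"
}}

```text
time: 7.35
tool_pos: [0.5658, -0.0275, 0.0116]
ee_rot: [3.137, 0.007, 1.583]
wrist_force: [0.3, -6.7, 7.4]
width: 0.0002
```

{"fn": "step_arm", "kwargs": {
  "increments": "0.4 0 0 0 0 0; 0.4 0 0 0 0 0; 0.4 0 0 0 0 0; 0.2 0 0 0 0 0; 0.2 0 0 0 0 0"
}}

```text
time: 7.85
tool_pos: [0.5656, -0.0115, 0.0116]
ee_rot: [3.137, 0.007, 1.583]
wrist_force: [-0.1, -7.8, 7.2]
width: 0.0004
```

Now slowly until the stop shows in the force.

{"fn": "step_arm", "kwargs": {
  "increments": "0.2 0 0 0 0 0; 0.2 0 0 0 0 0; 0.15 0 0 0 0 0"
}}

```text
time: 8.15
tool_pos: [0.5655, -0.006, 0.0116]
ee_rot: [3.137, 0.007, 1.583]
wrist_force: [0.1, -8.2, 6.8]
width: 0.0005
```

{"fn": "step_arm", "kwargs": {
  "increments": "0.15 0 0 0 0 0; 0.15 0 0 0 0 0"
}}

```text
time: 8.35
tool_pos: [0.5655, -0.0031, 0.0116]
ee_rot: [3.137, 0.007, 1.583]
wrist_force: [0.4, -6.7, 7.0]
width: 0.0007
```

{"fn": "step_arm", "kwargs": {
  "increments": "0.15 0 0 0 0 0; 0.1 0 0 0 0 0"
}}

```text
time: 8.55
tool_pos: [0.5656, -0.0019, 0.0117]
ee_rot: [3.137, 0.01, 1.583]
wrist_force: [1.1, -12.1, 6.2]
width: 0.0004
```

{"fn": "step_arm", "kwargs": {
  "increments": "0.15 0 0 0 0 0; 0 0 0 0 0 0"
}}

```text
time: 8.75
tool_pos: [0.5657, -0.0019, 0.0118]
ee_rot: [3.137, 0.012, 1.583]
wrist_force: [1.4, -14.7, 7.1]
width: 0.0007
```

```bash
python3 - <<'E'
from bench import *
import cv2
a=cv2.cvtColor(snapshot("side"),cv2.COLOR_RGB2BGR)[160:310,200:370]
b=cv2.cvtColor(snapshot("scene"),cv2.COLOR_RGB2BGR)[150:300,190:360]
f=lambda i:cv2.resize(i,(400,353),interpolation=cv2.INTER_CUBIC)
cv2.imwrite("pics/m2.png",cv2.hconcat([f(a),f(b)]));o=get_obs();print(o['tool_pos'],o['wrist_force'],o['time'])
E
```

```text
[ 0.56571832 -0.00190325  0.01179413] [  0.54899133 -13.82514628   7.23575408] 8.85
```

View pics/m2.png

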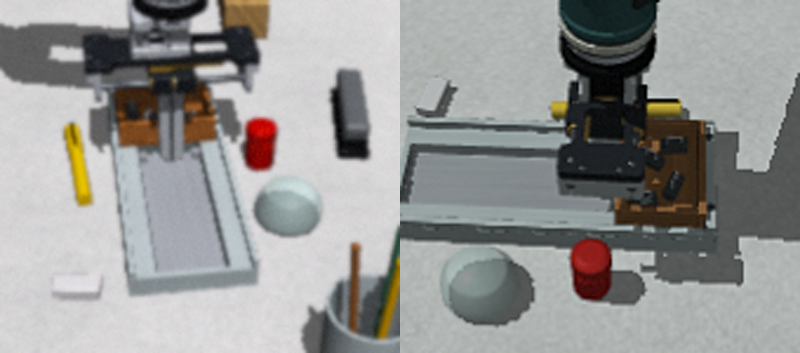

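{"fn": "step_arm", "kwargs": {
  "increments": "-0.3 0 0 0 0 0; -0.3 0 0 0 0 0; -0.3 0 0 0 0 0; 0 0 0 0 0 0"
}}

```text
time: 9.25
tool_pos: [0.5654, -0.0033, 0.0112]
ee_rot: [3.137, -0.003, 1.583]
wrist_force: [1.0, 3.7, 5.8]
width: 0.0003
```

{"fn": "step_arm", "kwargs": {
  "increments": "0 0 -0.3 0 0 0; 0 0 -0.5 0 0 0; 0 0 -0.5 0 0 0; 0 0 -1 0 0 0; 0 0 -2 0 0 0"
}}

```text
time: 9.75
tool_pos: [0.561, -0.0045, 0.0506]
ee_rot: [-3.135, 0.0, 1.584]
wrist_force: [0.1, -0.2, 0.4]
width: 0.0003
```

{"fn": "step_arm", "kwargs": {
  "increments": "-2 0 -4 0 0 0; -4 0 -4 0 0 0; -4 0 -4 0 0 0; -4 0 0 0 0 0; 0 0 0 0 0 0"
}}

```text
time: 10.25
tool_pos: [0.565, -0.1399, 0.1647]
ee_rot: [3.141, 0.003, 1.578]
wrist_force: [0.5, 1.0, -0.1]
width: 0.0006
```

```bash
python3 - <<'E'
from bench import *
import cv2
o=get_obs()
w=cv2.cvtColor(snapshot("wrist"),cv2.COLOR_RGB2BGR)[0:210,180:430]
b=cv2.cvtColor(snapshot("scene"),cv2.COLOR_RGB2BGR)[150:300,190:360]
cv2.imwrite("pics/m3.png",cv2.hconcat([cv2.resize(w,(400,353),interpolation=cv2.INTER_CUBIC),cv2.resize(b,(400,353),interpolation=cv2.INTER_CUBIC)]))
print(o['tool_pos'],o['wrist_force'],o['time'])
E
```

```text
[ 0.56495321 -0.13994844  0.16468114] [ 0.48931379  1.04835572 -0.14812372] 10.25
```

View pics/m3.png

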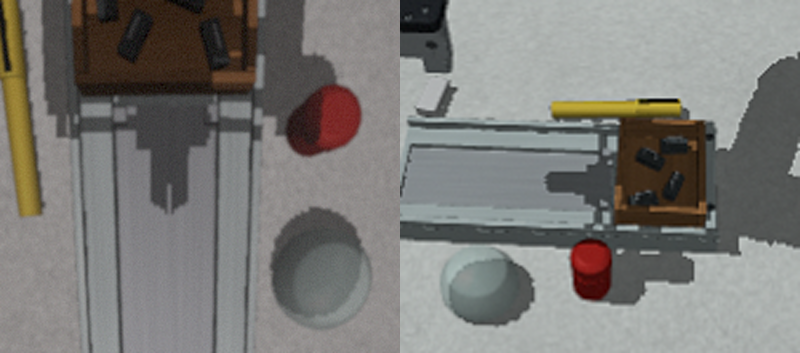

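```bash
python3 - <<'E'
from bench import *
import cv2
f=lambda i:cv2.resize(i,(400,400),interpolation=cv2.INTER_CUBIC)
b=cv2.cvtColor(snapshot("scene"),cv2.COLOR_RGB2BGR)[190:260,265:335]
a=cv2.cvtColor(snapshot("side"),cv2.COLOR_RGB2BGR)[185:255,235:305]
cv2.imwrite("pics/m4.png",cv2.hconcat([f(a),f(b)]))
E
```

```text
(no output)
```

View pics/m4.png

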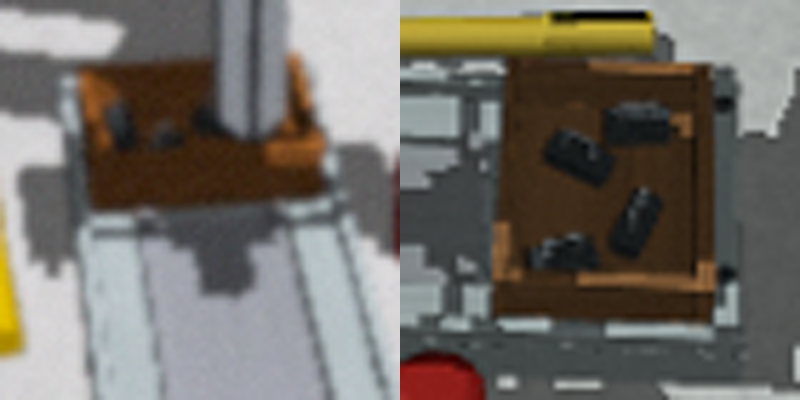

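```bash
python3 -c "
from bench import *
print(get_obs()['time'],close_job())"
```

```text
the job is handed in; nothing more can be done
10.45 None
```

I pushed the tray home against the end stop and let the bar spring back up behind it; the job is handed in at 10.45 s.

- **Press:** With the fingers closed, I pressed the bar down about 8.5 mm behind the tray and kept it at roughly 8 to 8.5 mm during the push.
- **Push:** The push force stayed at about 7 N past the teeth, then rose to about 15 N with no further movement, which I took as the end stop. The fingertip stopped within about 2 mm of where I expected it to be with the tray fully home.
- **Release:** I backed off the tray before lifting, so nothing pulled on it. The wrist force was near zero once clear.

**Last checks:** The pictures show the tray flush with the stop, what look like both teeth exposed behind it, and the neighbouring objects in view where they were. I judged that the catch had sprung up from the pictures, not by measuring it. One small mismatch: the tray looked slightly shorter in the wrist picture than its given size (about 3 pixels), which did not affect the push.

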